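# Nudge the shaker's tray plate onto its locating pins

### The arm

A 6-joint arm with a two-finger parallel gripper is mounted at the origin on the work surface. World frame = base frame: x ahead of the robot, y to its left, z up, the work surface at z = 0. Lengths are in m, angles in rad, forces in N, time in s.
With the tool pointing down it reaches from about 0.3 to 0.875 m from the base axis. Payload 6.4 kg.
Tool frame: the origin (TCP) lies between the finger pads; the fingertips stand 8 mm ahead of it and the grasp point (between the pads) lies 11 mm behind it; z points along the fingers, y is the direction in which the jaws open and shut (so a half turn about z gives the same grasp; the last joint's range is limited). The gripper opens to 85 mm and grips with 20 to 120 N. Pads are 22 mm wide; open, the fingers measure 114 mm over their backs; the gripper's body (76 mm by 85 mm) begins 54 mm behind the grasp point. The pads swing forward as they close: fully open they stand 13 mm farther back than shut.
Start: joints at [0.984, 0.181, 1.607, -0, 1.354, -0.206], TCP at [0.214, 0.534, 0.239] pointing down, gripper open.
Joint ranges: [-2.99, 2.99], [-0.89, 2.07], [0.3, 2.58], [-1.14, 4.28], [0, 2.63], [-3.12, 3.12]. Speed limits (rad/s): [2.57, 2.57, 3.01, 3.14, 3.14, 3.14].

### API

Orientations are given as a unit quaternion [w, x, y, z].
In Python, from bench import monitor, viewer, workorder, spotter gives the robot as it stands. The module is installed in compiled form; this text tells all that it offers.
- The arm moves only by the tool move_arm, never from a script. Its argument "motion" is a list of rows, each a list of 3 entries, a list of its own where there are three numbers: the shift along the tool's x, y, z in units of 60 mm (1.0 is 60 mm), then the turn, a rotation vector about the tool's x, y, z in units of 8 degrees (1.0 is 8 degrees), then the opening in per cent of the stroke, from 0 (shut) to 100 (fully open). In form: [[[dx, dy, dz], [rx, ry, rz], grip], ...]. A call has 1 to 10 rows; each row is the pose to reach, as a shift and turn from the pose commanded when the call began, along the tool's axes at that moment; what a row does not reach only later rows make up. A row lasts 1/8 s, in which the tool goes at most 62.5 mm and 10.7 degrees, less where a joint would pass 70% of its speed; a pose out of reach is approached as far as the arm can. A call with a gripper value outside its range is refused whole. The fingers move at their own pace and stop on an object; the grip force is fixed at half the most. Time passes only in rows, so rows that repeat a pose let the fingers close. It gives the time, the measured TCP pose, the force and the opening at its end, in the units of the state.
- monitor.get_obs(): the state, without advancing time (a new reading comes with each control period).
- viewer.camera(name): name is "side" or "top"; returns the picture (480x640x3 uint8, blue, green, red); there is no depth.
- viewer.calibration(name): a dict with "fovy" (degrees; the focal length in pixels is half the picture's height over the tangent of half this angle, whatever the lens; pixels are square), "cx", "cy" (the principal point, pixels), "extrinsics" (4x4, takes a point from camera to world coordinates). Camera axes: x right, y down, z forward; pixel columns grow to the right and rows downward; lengths in m; the calibration is good to about 2 mm. A picture is of the moment at which its call begins. calibration takes no time and is no camera call.
- workorder.hand_in(): hands the job in, once; it reports no verdict.
Trained networks look in the newest picture that a camera, given by its name, has taken for a name from the list of things; names that differ only in an ending like _2 or _b are one class to them, and where a whole thing is asked for, a point or a joint stands for the part that bears it (a point fixed in the world has none). Each returns a list of dicts, best first, with "score" (0 to 1); they miss things now and then, are a little off and sometimes report something else, mostly with a low value. They report only what shows in the picture. A call takes as long as a camera call. They do not tell look-alikes from the thing itself.
- spotter.search_frame(camera, name): "centre" ([column, row] as shares, 0 to 1, of the picture: columns of its width, rows of its height, amid what is visible of it).
- spotter.outline_of(camera, name): "region" (480x640 bool, what is visible of it) and "centre" ([column, row] as shares, 0 to 1, of the picture: columns of its width, rows of its height, amid what is visible of it).
The state is a dict: "time_s": time; "q": joint angles; "dq": joint speeds; "joint_efforts": joint torques, N m; "eef_pos": TCP position; "eef_rot": TCP orientation; "wrist_force": force on the tool from outside, world axes, zero at the start; "torque": the same for the moment, N m; "opening": opening from 0.0 (shut) to 1.0 (fully open).
Only numpy, scipy, OpenCV 4.12 (cv2) and the standard library are available. Lean on these libraries where they do the work, as an engineer would, in place of code of your own. Each camera call takes 0.05 s, during which the arm holds its last target. There are 200 camera calls.

### The job

The aluminium tray plate lies askew on top of the shaker's two locating pins. Without picking it up, nudge it sideways with the fingertips until both of its holes drop over the two pins and it lies flat on the deck inside the printed outline, then take the hand away. Leave everything else where it stands.

Things in the scene. Friction and masses are not known exactly. Their poses are not given: they have to be found in the camera images.
- shaker: orbital shaker, fixed; flat grey deck 300 (x) x 340 (y) mm on a white box. Origin: centre of its underside on the table; x points away from its front panel (black knob, display), z up. Deck surface at z = 85 mm. A thin black rectangle printed on the deck, lines 2 mm outside the plate's edges, centred on x = y = 0, frames the plate's home; there the plate's axes are parallel to the shaker's
- plate: loose aluminium tray plate, 140 (x) x 190 (y) x 10 mm, about 0.7 kg, black ribbed rubber mat (3 mm) on its middle. Origin: centre of its underside, z up. At the start its -x edge rests on the deck and the +x side is propped on the pins (tilt about 0.07 rad), 17-30 mm short of home (towards the shaker's -x), up to 25 mm off sideways, turned up to 0.12 rad. A few newtons at an edge slide it
- hole_left (a point): centre, on the underside, of the plate's +y through hole (14 mm diameter) at plate x = 25, y = 60 mm. The plate has only these two holes; over the pins they leave 2 mm of play each way
- hole_right (a point): the same for the -y hole, at plate x = 25, y = -60 mm
- pin_left (a point): tip of the +y locating pin, fixed to the deck at shaker x = 25, y = 60 mm: steel, 10 mm diameter, 8 mm high above the deck, half-round top (lowest 3 mm straight). Hidden under the plate at the start
- pin_right (a point): tip of the other pin, alike, at shaker x = 25, y = -60 mm
- knob_left: loose black clamp knob, 26 mm diameter, 24 mm high, standing on the deck behind the plate (shaker x about 105 mm, y about +115 mm); origin: centre of its underside. Bystander
- knob_right: the same, at shaker y about -115 mm. Bystander
- pot: specimen pot with a red screw lid, 64 mm diameter, 75 mm high, on the table to the robot's left; origin: centre of its underside. Bystander
- rack: aluminium test-tube rack, 85 x 240 x 87 mm, with three glass tubes to 118 mm, on the table to the right; origin: centre of its underside. Bystander
- dishes: stack of clear culture dishes, 90 mm diameter, 44 mm high, on the table to the right; origin: centre of its underside. Bystander
- spatula: thin steel spatula, about 200 mm long, lying on the table to the left; origin: near its middle. Bystander
- bottle: white bottle with a blue cap, 66 mm diameter, 170 mm high, on the table to the left beyond the shaker; origin: centre of its underside. Bystander
There are look-alikes about, which are no part of the job. Of the things that look like the plate, the middle-sized one is meant.

How it is judged:
At the end, for the whole second after the job is handed in: Both holes are within 3.5 mm (horizontally) of their pins, the plate's underside is within 2 mm of the deck, it is level within 0.02 rad and at rest (horizontal distance between hole_left and pin_left below 0.0035 m and horizontal distance between hole_right and pin_right below 0.0035 m and z of plate in the frame of shaker between 0.083 and 0.087 m and angle between plate's own z axis and vertical below 0.02 rad and linear speed of plate below 0.01 m/s); the robot touches nothing.
It fails at once if the plate is lifted or carried: its centre rises more than 15 mm above the deck, or it is tipped up by more than 0.25 rad (z of plate in the frame of shaker above 0.1 m or angle between plate's own z axis and vertical above 0.25 rad).
It fails at once if the plate falls off the deck (z of plate in the frame of shaker below 0.075 m).
It fails at once if a clamp knob on the deck is moved more than 20 mm or knocked over (distance of any of knob_left, knob_right from where it was at the start of the episode above 0.02 m or angle between any of knob_left, knob_right's own z axis and vertical above 0.3 rad).
It fails at once if the pot, rack, dishes, spatula or bottle is moved more than 20 mm or knocked over (distance of any of pot, rack, dishes, spatula, bottle from where it was at the start of the episode above 0.02 m or angle between any of pot, rack, dishes, bottle's own z axis and vertical above 0.3 rad).
It also fails if it takes over 72 s, if anything falls off the work surface, if the arm or the gripper's body presses on something with over 40 N, if the wrist force passes 120 N, or if a joint passes its speed limit or range.

## Working session

There is one attempt and no reset: what is moved stays moved. The work goes in short steps, Python scripts to look and compute and a tool call to move; the robot and the scene stay as the last step left them, time stands still between calls to the robot, and variables do not carry over. Pictures are saved under pics/ and viewed, about 8 in all and at most 12, crops included, and the job is handed in when it is done.

Besides the shell and the picture viewer there is one more tool, called after "Emit:" as name([rows], argument=value, ...), one row to a line, values as JSON. move_arm: Moves the arm, as the interface text tells. Its arguments: {"type":"object","properties":{"motion":{"type":"array","items":{"type":"array"}}},"required":["motion"]}

```bash
mkdir -p pics; cat > h.py <<'E'
import numpy as np, cv2
from bench import monitor, viewer, workorder, spotter
def cal(n):
    c=viewer.calibration(n); f=240/np.tan(np.radians(c["fovy"])/2); return f,c["cx"],c["cy"],np.array(c["extrinsics"])
def onplane(n,px,z):
    f,cx,cy,E=cal(n); px=np.atleast_2d(px).astype(float)
    d=np.c_[(px[:,0]-cx)/f,(px[:,1]-cy)/f,np.ones(len(px))]@E[:3,:3].T; o=E[:3,3]
    return o+d*((z-o[2])/d[:,2])[:,None]
def proj(n,P):
    f,cx,cy,E=cal(n); p=(np.atleast_2d(P)-E[:3,3])@E[:3,:3]
    return np.c_[cx+f*p[:,0]/p[:,2],cy+f*p[:,1]/p[:,2]]
E
python3 - <<'E'
from h import *
for n in("top","side"):
    im=viewer.camera(n); cv2.imwrite(f"pics/{n}0.png",im); print(n,[np.round(x,3) for x in cal(n)])
    for t in ("plate","shaker"):
        for r in spotter.outline_of(n,t)[:4]:
            print(t,r["score"],np.array(r["centre"])*[640,480],r["region"].sum(), cv2.minAreaRect(np.argwhere(r["region"])[:,::-1].astype(np.float32)))
print(monitor.get_obs())
E
```

```text
top [np.float64(496.139), np.float64(326.22), np.float64(239.103), array([[-0.016, -0.998,  0.061,  0.402],
       [-1.   ,  0.016,  0.01 , -0.026],
       [-0.011, -0.061, -0.998,  1.163],
       [ 0.   ,  0.   ,  0.   ,  1.   ]])]
plate 0.69 [198.528 362.304] 8985 ((198.6083984375, 358.48492431640625), (111.82843017578125, 82.81255340576172), 70.7873306274414)
plate 0.66 [263.104 211.824] 5673 ((263.8304748535156, 211.03590393066406), (89.14168548583984, 65.68995666503906), 9.29330825805664)
plate 0.6 [413.504 196.608] 2894 ((411.66339111328125, 195.77072143554688), (62.844322204589844, 46.97706604003906), 1.7899105548858643)
shaker 0.6 [284.224 180.576] 15404 ((273.106689453125, 200.4512939453125), (156.24044799804688, 137.67156982421875), 11.003541946411133)
side [np.float64(454.966), np.float64(318.411), np.float64(248.711), array([[ 0.982, -0.108,  0.154,  0.312],
       [-0.187, -0.475,  0.86 , -0.881],
       [-0.02 , -0.874, -0.486,  0.568],
       [ 0.   ,  0.   ,  0.   ,  1.   ]])]
plate 0.88 [204.48 232.32] 3283 ((205.8516387939453, 229.45846557617188), (37.19108963012695
[... 350 characters left out ...]
, 236.5), (87.0, 140.0), 90.0)
{'time_s': 0.3, 'q': array([ 9.83705051e-01,  1.81093592e-01,  1.60732185e+00,  5.53138794e-06,
        1.35378232e+00, -2.06270285e-01]), 'dq': array([ 0.00111508,  0.0001251 , -0.00219975,  0.0008491 , -0.00118089,
        0.00076254]), 'joint_efforts': array([ 6.19260027e-04, -4.44328952e+01, -3.51065075e+01, -3.14946301e-04,
        5.45356525e-03,  8.43123587e-06]), 'eef_pos': array([0.21359292, 0.53368366, 0.23896751]), 'eef_rot': array([-1.19385772e-04,  1.89262564e-01,  9.81926469e-01, -2.78017704e-04]), 'wrist_force': array([-0.59551512, -0.37547126,  0.3955604 ]), 'torque': array([ 0.0447708 ,  0.00195274, -0.0013735 ]), 'opening': 1.0023132168049915}
```

View pics/top0.png

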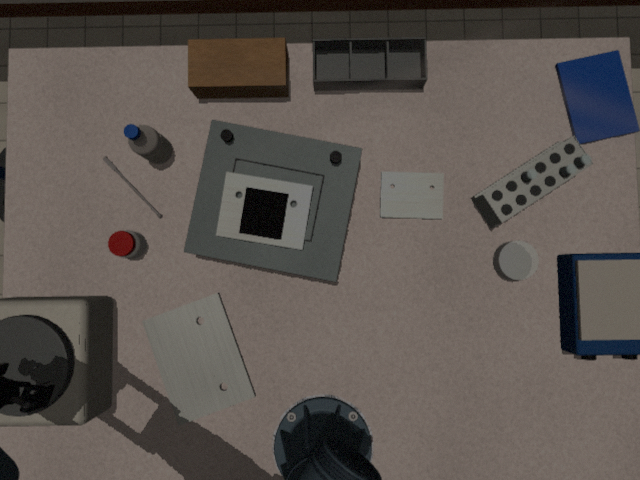

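View pics/side0.png

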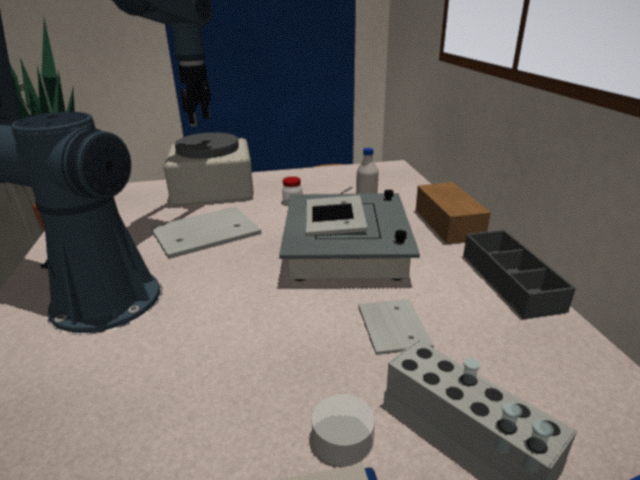

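```bash
cat >> h.py <<'E'
S=1500.  # px per m in rectified picture; col = (yc-y)*S, row=(xc-x)*S
C=np.array([0.47+0.19,0.09+0.2])
def rect(im,z=.085,n="top"):
    q=np.array([[0,0],[590,0],[590,590],[0,590]],np.float32)
    W=np.c_[C[0]-q[:,1]/S,C[1]-q[:,0]/S,np.full(4,z)]
    return cv2.warpPerspective(im,cv2.getPerspectiveTransform(proj(n,W).astype(np.float32),q),(590,590),flags=cv2.INTER_CUBIC)
def r2w(p): p=np.atleast_2d(p); return np.c_[C[0]-p[:,1]/S,C[1]-p[:,0]/S]
E
python3 - <<'E'
from h import *
print(onplane("top",[[264,211],[212,121],[361,149],[337,283],[185,250]],.085).round(3))
im=cv2.imread("pics/top0.png"); r=rect(im); 
r=cv2.convertScaleAbs(r,alpha=1.3); cv2.imwrite("pics/r0.png",r)
E
```

```text
[[ 0.532  0.119  0.085]
 [ 0.734  0.233  0.085]
 [ 0.665 -0.096  0.085]
 [ 0.372 -0.038  0.085]
 [ 0.449  0.292  0.085]]
```

View pics/r0.png

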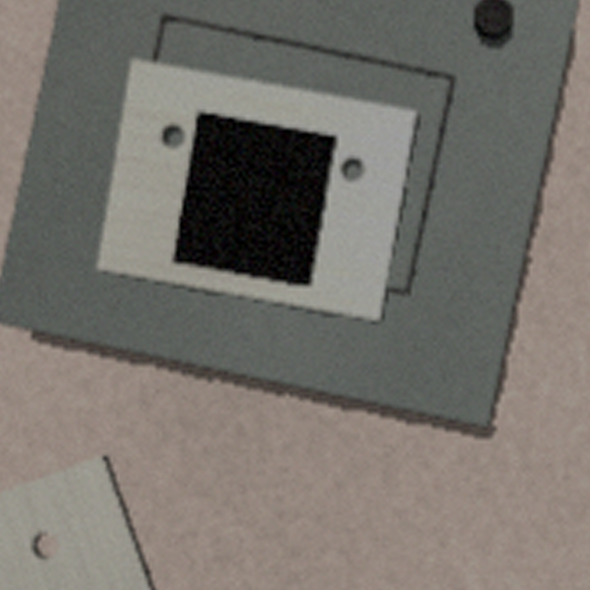

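```bash
cat >> h.py <<'E'
from scipy.optimize import least_squares
def pose(P,L):  # 2D pose x,y,yaw with P ~ R L + t
    f=lambda v:(np.c_[np.cos(v[2])*L[:,0]-np.sin(v[2])*L[:,1]+v[0],np.sin(v[2])*L[:,0]+np.cos(v[2])*L[:,1]+v[1]]-P).ravel()
    s=least_squares(f,[.55,.1,-.2]); return s.x,s.fun
def rp(px,z): # rectified px at deck plane -> world at height z
    px=np.atleast_2d(px).astype(float); w=np.c_[r2w(px),np.full(len(px),.085)]; o=cal("top")[3][:3,3]
    z=np.broadcast_to(z,len(px)); k=((z-o[2])/(w[:,2]-o[2]))[:,None]; return (o+(w-o)*k)[:,:2]
def inshaker(xy,sh=(.5563,.0987,-.199)):
    d=np.atleast_2d(xy)-np.array(sh[:2]); c,s=np.cos(sh[2]),np.sin(sh[2]); return d@np.array([[c,-s],[s,c]])
E
python3 - <<'E'
from h import *
sh,e=pose(rp([[164,18],[453,77],[410,293]],.085),np.array([[.072,.097],[.072,-.097],[-.072,-.097]])); print(sh,e.round(4))
L=np.array([[.07,.095],[.07,-.095],[-.07,-.095],[-.07,.095],[.025,.06],[.025,-.06]])
pl,e=pose(rp([[132,59],[418,111],[381,321],[98,269],[173,136],[353,169]],.095+.07*(L[:,0]+.07)),L); print(pl,e.round(4))
d=pl-sh; print("plate in shaker",inshaker(pl[:2],sh),d[2])
o=monitor.get_obs(); p=o["eef_pos"]; print("tcp in shaker",inshaker(p[:2],sh))
w=lambda x,y:(sh[0]+np.cos(sh[2])*x-np.sin(sh[2])*y, sh[1]+np.sin(sh[2])*x+np.cos(sh[2])*y)
from scipy.spatial.transform import Rotation as R
Rt=R.from_quat(o["eef_rot"],scalar_first=True)
for (x,y) in [(-.022,.14),(-.13,0.015)]:
    t=np.array([*w(x,y),.19]); print((x,y),t,"units",Rt.inv().apply(t-p)/.06)
E
```

```text
[ 0.55671842  0.09825274 -0.20105841] [-0.0014 -0.0017 -0.0008  0.0008  0.0021  0.0009]
[ 0.53123467  0.11668701 -0.17983301] [ 0.0005 -0.0002  0.0005  0.0001 -0.0002  0.0003 -0.0006  0.0003 -0.0002
 -0.0003  0.     -0.0002]
plate in shaker [[-0.02865184  0.01297365]] 0.021225392439200158
tcp in shaker [[-0.42317189  0.35813509]]
(-0.022, 0.14) [0.5631205  0.23982609 0.19      ] units [-7.22859425 -2.38104506  0.81659886]
(-0.13, 0.015) [0.43233277 0.13891242 0.19      ] units [-5.83009372 -4.75264189  0.81818161]
```

Emit:
move_arm([
  [[-7.23, -2.38, 0.8], [0, 0, -1.3], 0],
  [[-7.23, -2.38, 0.8], [0, 0, -1.3], 0],
  [[-7.23, -2.38, 0.8], [0, 0, -1.3], 0],
  [[-7.23, -2.38, 0.8], [0, 0, -1.3], 0],
  [[-7.23, -2.38, 0.8], [0, 0, -1.3], 0],
  [[-7.23, -2.38, 0.8], [0, 0, -1.3], 0],
  [[-7.23, -2.38, 0.8], [0, 0, -1.3], 0],
  [[-7.23, -2.38, 0.8], [0, 0, -1.3], 0],
  [[-7.23, -2.38, 0.8], [0, 0, -1.3], 0],
  [[-7.23, -2.38, 0.8], [0, 0, -1.3], 0],
])

```text
time_s: 1.55
eef_pos: [0.5623, 0.2411, 0.1912]
eef_rot: [-0.0, 0.099, 0.995, 0.0]
wrist_force: [0.1, -1.2, 0.0]
opening: -0.006
```

Emit:
move_arm([
  [[0, 0, 0.8], [0, 0, 0], 0],
  [[0, 0, 1.3], [0, 0, 0], 0],
  [[0, 0, 1.4], [0, 0, 0], 0],
  [[0, 0, 1.47], [0, 0, 0], 0],
  [[0, 0, 1.53], [0, 0, 0], 0],
  [[0, 0, 1.55], [0, 0, 0], 0],
  [[0, 0, 1.55], [0, 0, 0], 0],
])

```text
time_s: 2.42
eef_pos: [0.5637, 0.24, 0.0988]
eef_rot: [0.0, 0.1, 0.995, 0.0]
wrist_force: [-0.9, 0.1, -0.9]
opening: 0.001
```

```bash
python3 - <<'E'
from h import *
im=viewer.camera("side"); cv2.imwrite("pics/s1.png",cv2.resize(im[150:300,260:440],None,fx=4,fy=4,interpolation=cv2.INTER_CUBIC))
o=monitor.get_obs();print(o["eef_pos"],o["wrist_force"],inshaker(o["eef_pos"][:2]))
E
```

```text
[0.56364799 0.24003826 0.09877102] [ 0.17442719 -0.44796349 -0.21954611] [[-0.02073806  0.14000153]]
```

View pics/s1.png

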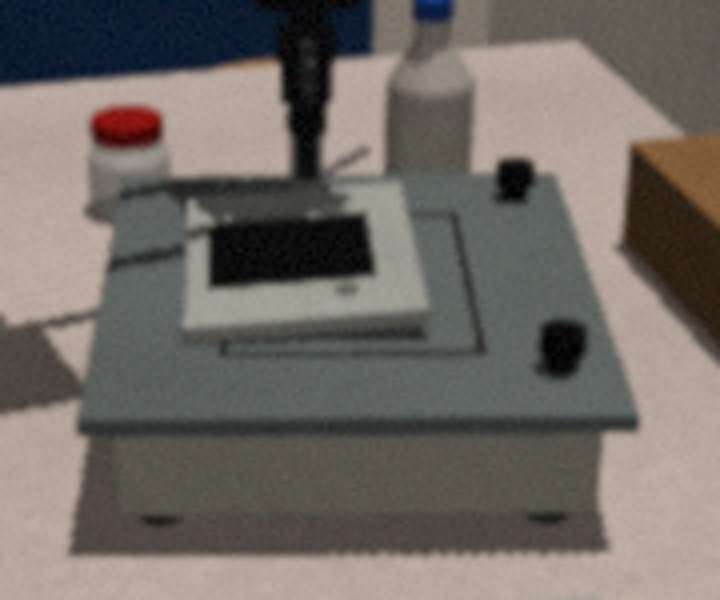

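Emit:
move_arm([
  [[0, -0.15, 0.02], [0, 0, 0], 0],
  [[0, -0.22, 0.02], [0, 0, 0], 0],
  [[0, -0.26, 0.02], [0, 0, 0], 0],
  [[0, -0.3, 0.02], [0, 0, 0], 0],
  [[0, -0.34, 0.02], [0, 0, 0], 0],
  [[0, -0.38, 0.02], [0, 0, 0], 0],
  [[0, -0.41, 0.02], [0, 0, 0], 0],
  [[0, -0.44, 0.02], [0, 0, 0], 0],
  [[0, -0.44, 0.02], [0, 0, 0], 0],
])

```text
time_s: 3.6
eef_pos: [0.5581, 0.2139, 0.0971]
eef_rot: [-0.0, 0.1, 0.995, -0.0]
wrist_force: [0.3, 1.4, 0.3]
opening: -0.0
```

```bash
python3 - <<'E'
from h import *
im=viewer.camera("top"); cv2.imwrite("pics/top1.png",im); cv2.imwrite("pics/r1.png",cv2.convertScaleAbs(rect(im),alpha=1.5))
o=monitor.get_obs();print(o["eef_pos"],o["wrist_force"],inshaker(o["eef_pos"][:2]))
E
```

```text
[0.55812224 0.2138823  0.09711916] [0.78822274 1.58227302 0.4629936 ] [[-0.02098401  0.11326939]]
```

View pics/r1.png

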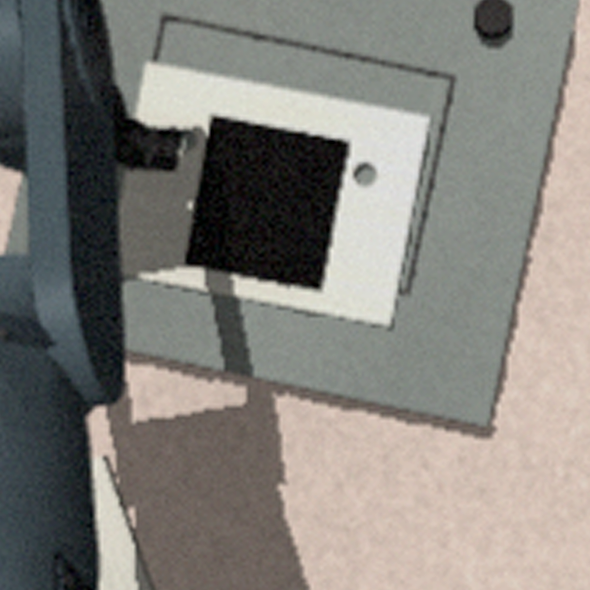

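```bash
python3 - <<'E'
from h import *
sh=[.55672,.09825,-.201]
L=np.array([[.07,.095],[.07,-.095],[-.07,-.095],[.025,-.06]])
pl,e=pose(rp([[146,63],[429,117],[392,327],[365,174]],.095+.07*(L[:,0]+.07)),L); print(pl,e.round(4))
print("plate in shaker",inshaker(pl[:2],sh),pl[2]-sh[2])
E
```

```text
[ 0.52782739  0.10890595 -0.18523412] [ 0.0001  0.0007  0.0004 -0.0008 -0.0001  0.0003 -0.0005 -0.0002]
plate in shaker [[-0.03043838  0.00467303]] 0.015765877809005763
```

Emit:
move_arm([
  [[0, -0.03, 0], [0, 0, 0], 0],
  [[0, -0.055, 0], [0, 0, 0], 0],
  [[0, -0.075, 0], [0, 0, 0], 0],
  [[0, -0.075, 0], [0, 0, 0], 0],
  [[0, 0.3, 0], [0, 0, 0], 0],
  [[0, 0.4, -0.8], [0, 0, 0], 0],
  [[0, 0.4, -1.5], [0, 0, 0], 50],
  [[0, 0.4, -1.5], [0, 0, 0], 100],
])

```text
time_s: 4.65
eef_pos: [0.5655, 0.2394, 0.1916]
eef_rot: [0.004, 0.099, 0.995, 0.001]
wrist_force: [0.3, 0.6, -0.7]
opening: 0.42
```

Emit:
move_arm([
  [[1, -1, 0], [0, 0, 0], 100],
  [[1.9, -2, 0], [0, 0, 0], 100],
  [[1.9, -2.27, 0], [0, 0, 0], 100],
  [[1.9, -2.27, 0.6], [0, 0, 0], 100],
  [[1.9, -2.27, 1.2], [0, 0, 0], 100],
  [[1.9, -2.27, 1.5], [0, 0, 0], 100],
  [[1.9, -2.27, 1.5], [0, 0, 0], 100],
  [[1.9, -2.27, 1.5], [0, 0, 0], 100],
])

```text
time_s: 5.65
eef_pos: [0.4244, 0.127, 0.0974]
eef_rot: [0.0, 0.099, 0.995, -0.0]
wrist_force: [0.0, -0.3, 0.0]
opening: 1.002
```

```bash
python3 - <<'E'
from h import *
im=viewer.camera("top"); cv2.imwrite("pics/top2.png",im); r=cv2.convertScaleAbs(rect(im),alpha=1.5)
s=viewer.camera("side"); cv2.imwrite("pics/side2.png",s)
s=cv2.convertScaleAbs(s[170:290,270:430],alpha=1.3)
a=cv2.resize(r[:440],(480,358)); b=cv2.resize(s,(320,240)); 
c=np.zeros((600,800,3),np.uint8); c[:480,:]=cv2.resize(np.hstack([r[:420,60:480]]),(480,480),interpolation=cv2.INTER_CUBIC)[:, :0].sum() if 0 else 0
c[:420,:420]=r[:420,60:480]; c[:285,420:]=cv2.resize(s,(380,285),interpolation=cv2.INTER_CUBIC)
cv2.imwrite("pics/c2.png",c)
o=monitor.get_obs();print(o["eef_pos"],o["wrist_force"],inshaker(o["eef_pos"][:2],[.55672,.09825,-.201]),o["opening"])
E
```

```text
[0.42494674 0.12695922 0.09792906] [-0.08847938 -0.34246725  0.35565687] [[-0.1348521   0.00182279]] 0.9982017119221959
```

View pics/c2.png

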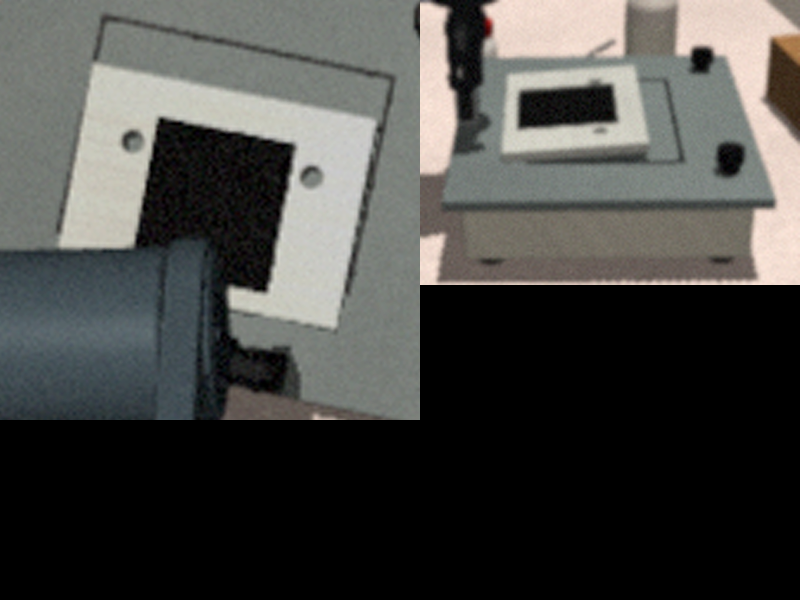

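```bash
python3 - <<'E'
from h import *
sh=[.55672,.09825,-.201]
L=np.array([[.07,.095],[.07,-.095],[-.07,-.095],[.025,.06],[.025,-.06]])
pl,e=pose(rp([[154,63],[437,120],[396,329],[193,141],[372,177]],.095+.07*(L[:,0]+.07)),L); print(pl,e.round(4))
print("plate in shaker",inshaker(pl[:2],sh),pl[2]-sh[2])
E
```

```text
[ 0.52708301  0.10465733 -0.19833263] [ 0.0004  0.0006  0.0003 -0.0005 -0.0006 -0.0002 -0.      0.0001 -0.0001
 -0.    ]
plate in shaker [[-0.03031954  0.00036133]] 0.0026673664061042657
```

Emit:
move_arm([
  [[0, 0, 0.03], [0, 0, 0], 100],
  [[0, 0, 0.06], [0, 0, 0], 100],
  [[0, 0, 0.09], [0, 0, 0], 100],
  [[0, 0, 0.12], [0, 0, 0], 100],
  [[0, 0, 0.12], [0, 0, 0], 100],
])

```text
time_s: 6.38
eef_pos: [0.424, 0.1267, 0.0897]
eef_rot: [-0.0, 0.1, 0.995, -0.0]
wrist_force: [-0.7, 0.4, 0.4]
opening: 1.005
```

Emit:
move_arm([
  [[0, 0, 0.03], [0, 0, 0], 100],
  [[0, 0, 0.06], [0, 0, 0], 100],
  [[0, 0, 0.09], [0, 0, 0], 100],
  [[0, 0, 0.09], [0, 0, 0], 100],
])

```text
time_s: 6.88
eef_pos: [0.424, 0.1267, 0.0843]
eef_rot: [-0.0, 0.099, 0.995, -0.0]
wrist_force: [-0.5, 0.0, 0.3]
opening: 1.001
```

Emit:
move_arm([
  [[-0.25, 0, 0], [0, 0, 0], 100],
  [[-0.35, 0, 0], [0, 0, 0], 100],
  [[-0.42, 0, 0], [0, 0, 0], 100],
  [[-0.5, 0, 0], [0, 0, 0], 100],
  [[-0.57, 0, 0], [0, 0, 0], 100],
  [[-0.64, 0, 0], [0, 0, 0], 100],
  [[-0.71, 0, 0], [0, 0, 0], 100],
  [[-0.77, 0, 0], [0, 0, 0], 100],
  [[-0.82, 0, 0], [0, 0, 0], 100],
  [[-0.82, 0, 0], [0, 0, 0], 100],
])

```text
time_s: 8.12
eef_pos: [0.4726, 0.117, 0.0844]
eef_rot: [0.0, 0.1, 0.995, -0.0]
wrist_force: [-0.5, -0.2, -0.2]
opening: 0.999
```

```bash
python3 - <<'E'
from h import *
im=viewer.camera("top"); cv2.imwrite("pics/top3.png",im); r=cv2.convertScaleAbs(rect(im),alpha=1.5)
s=viewer.camera("side"); cv2.imwrite("pics/side3.png",s)
s=cv2.convertScaleAbs(s[170:290,270:430],alpha=1.3)
c=np.zeros((420,800,3),np.uint8)
c[:420,:420]=r[:420,60:480]; c[:285,420:]=cv2.resize(s,(380,285),interpolation=cv2.INTER_CUBIC)
cv2.imwrite("pics/c3.png",c)
o=monitor.get_obs();print(o["eef_pos"],o["wrist_force"],inshaker(o["eef_pos"][:2],[.55672,.09825,-.201]),o["opening"])
E
```

```text
[0.47267553 0.11693222 0.08448708] [-1.13101924  0.45269547  0.18121624] [[-0.08608233  0.00152668]] 1.0014709952212055
```

View pics/c3.png

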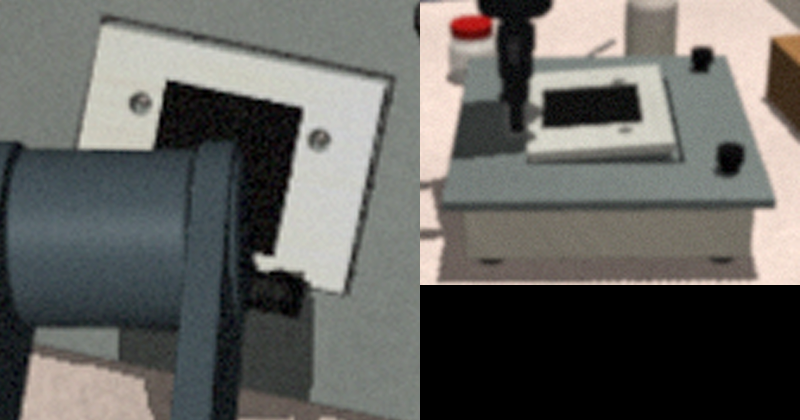

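Emit:
move_arm([
  [[-0.02, 0, 0], [0, 0, 0], 100],
  [[-0.035, 0, 0], [0, 0, 0], 100],
  [[-0.05, 0, 0], [0, 0, 0], 100],
  [[-0.065, 0, 0], [0, 0, 0], 100],
  [[-0.065, 0, 0], [0, 0, 0], 100],
])

```text
time_s: 8.85
eef_pos: [0.4757, 0.1163, 0.0843]
eef_rot: [-0.001, 0.1, 0.995, -0.0]
wrist_force: [-4.0, 0.4, 2.8]
opening: 1.001
```

```bash
cat > look.py <<'E'
import sys
from h import *
n=sys.argv[1]
im=viewer.camera("top"); cv2.imwrite(f"pics/top{n}.png",im); r=cv2.convertScaleAbs(rect(im),alpha=1.5)
s=viewer.camera("side"); cv2.imwrite(f"pics/side{n}.png",s)
s=cv2.convertScaleAbs(s[170:290,270:430],alpha=1.3)
c=np.zeros((420,800,3),np.uint8)
c[:420,:420]=r[:420,60:480]; c[:285,420:]=cv2.resize(s,(380,285),interpolation=cv2.INTER_CUBIC)
cv2.imwrite(f"pics/c{n}.png",c)
o=monitor.get_obs();print(o["eef_pos"],o["wrist_force"],inshaker(o["eef_pos"][:2],[.55672,.09825,-.201]),o["opening"])
E
python3 look.py 4
```

```text
[0.4757106  0.1163106  0.08434104] [-3.37081592 -0.26553805  2.37016847] [[-0.08298426  0.00152353]] 0.9981166540965697
```

View pics/c4.png

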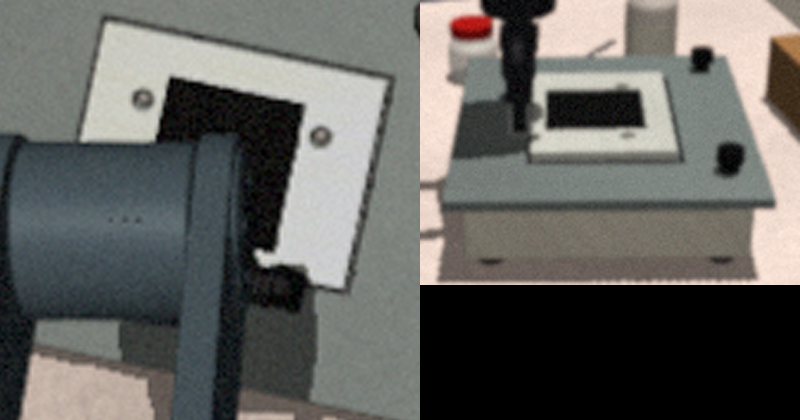

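Emit:
move_arm([
  [[0.1, 0, 0], [0, 0, 0], 100],
  [[0.5, 0, 0], [0, 0, 0], 100],
  [[0.9, 0, -0.3], [0, 0, 0], 100],
  [[0.9, 0, -1.2], [0, 0, 0], 100],
  [[1.2, 1.0, -2], [0, 0, 0], 100],
  [[1.2, 2.0, -2], [0, 0, 0], 100],
  [[1.2, 3, -2], [0, 0, 0], 100],
  [[1.2, 3.5, -2], [0, 0, 0], 100],
  [[1.2, 3.5, -2], [0, 0, 0], 100],
])

```text
time_s: 10.07
eef_pos: [0.4472, 0.3387, 0.2044]
eef_rot: [0.0, 0.098, 0.995, 0.0]
wrist_force: [-0.1, -0.3, 0.6]
opening: 0.999
```

```bash
python3 look.py 5
```

```text
[0.44684508 0.33622533 0.20408019] [-1.14413562 -0.09071065 -0.65253365] [[-0.15517446  0.21124782]] 1.0005778928424958
```

View pics/c5.png

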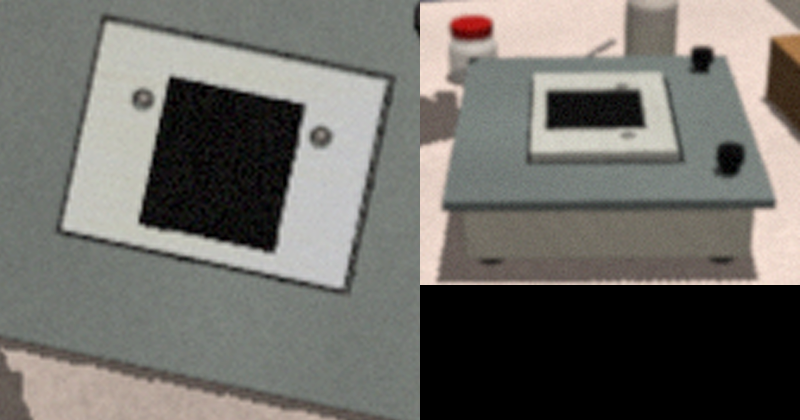

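```bash
python3 - <<'E'
from h import *
sh=[.55672,.09825,-.201]
L=np.array([[.07,.095],[.07,-.095],[-.07,-.095],[-.07,.095],[.025,.06],[.025,-.06]])
px=[[164,18],[451,77],[407,291],[118,232],[203,99],[380,136]]
for t in(0,.03,.07):
    pl,e=pose(rp(px,.095+t*(L[:,0]+.07)),L); print(t,"rms",e.std(),inshaker(pl[:2],sh),pl[2]-sh[2])
    c,s=np.cos(pl[2]),np.sin(pl[2]); W=np.c_[pl[0]+c*L[:4,0]-s*L[:4,1],pl[1]+s*L[:4,0]+c*L[:4,1],.095+t*(L[:4,0]+.07)]
    print((((proj("side",W)-[270,170])*2.375)+[420,0]).round(0).tolist())
E
cat > t.py <<'E'
from h import *
s=cv2.imread("pics/side5.png")[185:245,310:385]
t=cv2.imread("pics/top5.png")[150:260,205:335]
a=cv2.resize(s,(750,600),interpolation=cv2.INTER_CUBIC); cv2.imwrite("pics/z5.png",cv2.convertScaleAbs(a,alpha=1.3))
E
python3 t.py
```

```text
0 rms 0.001798497936442328 [[-0.0013192   0.00058097]] -0.002762234622114501
[[659.0, 73.0], [676.0, 152.0], [529.0, 154.0], [532.0, 75.0]]
0.03 rms 0.0016079742363764409 [[-0.00171287  0.00025464]] -0.004121895034601669
[[659.0, 70.0], [676.0, 149.0], [528.0, 154.0], [532.0, 75.0]]
0.07 rms 0.0014257153852617944 [[-0.00223773 -0.00018036]] -0.0059478966082437135
[[659.0, 65.0], [675.0, 144.0], [527.0, 154.0], [532.0, 75.0]]
```

View pics/z5.png

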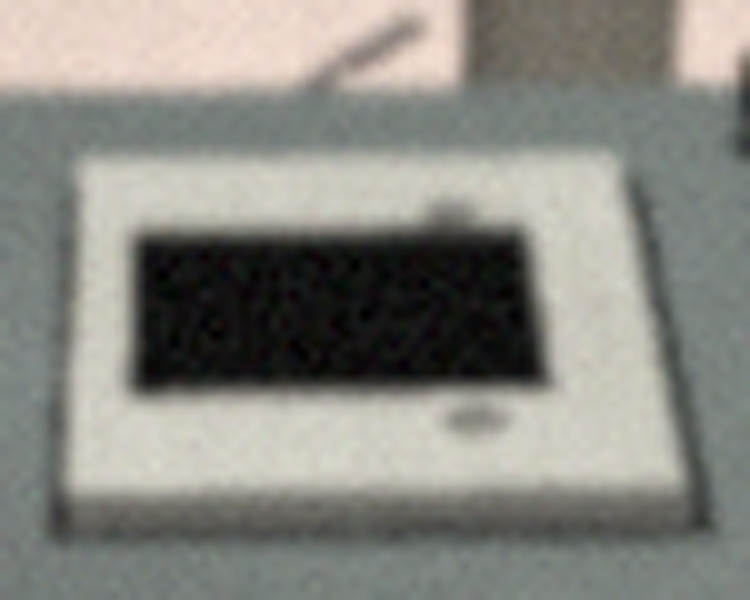

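```bash
python3 -c "
from h import *
o=monitor.get_obs();print(o['time_s'],o['dq'].round(3),workorder.hand_in())"
```

```text
the job is handed in; nothing more can be done
10.175 [-0.021 -0.017  0.019 -0.002  0.001  0.001] None
```

The plate is home on both pins, and I handed the job in at about 10.2 s. I pushed it about 13 mm sideways with the closed fingertips. Then I opened the fingers and pushed its -x edge squarely about 30 mm until it dropped, and moved the hand clear.

**Last checks:**
- **Side view:** the plate's edge has the same thickness all along, and its corners match a flat plate within about 3 pixels of the enlarged crop. A 0.07 rad tilt would put the +x corners about 8 pixels off.
- **Top view:** both pins show inside their holes and the printed outline runs evenly all round. The fit puts the plate centre about 1.3 mm off in x and 0.6 mm in y, turned -0.003 rad. My picked outline corners are only good to about 2 mm.
- **One check disagreed:** the fit residuals from the top view alone were slightly smaller for a tilted plate (1.4 mm against 1.8 mm for flat). I took that as noise in the picked pixels and relied on the side view.
- **Contact and bystanders:** the wrist force with the hand away was only noise, about 1 N. The pushes went nowhere near any bystander, but I did not measure their positions again at the end.

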